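Read the moisture in a damp ring on an oak bedside shelf

ROBOT

A 7-joint arm with a two-finger parallel gripper is mounted at the origin on the work surface. World frame = base frame: x ahead of the robot, y to its left, z up, the work surface at z = 0. Lengths are in m, angles in rad, forces in N, time in s.
With the tool pointing down it reaches from about 0.4 to 0.85 m from the base axis. Payload 10.4 kg.
Tool frame: the origin (TCP) lies at the very end of the fingers, on their centre line; the grasp point (between the pads) lies 19 mm behind it; z points along the fingers, y is the line along which they close (so a half turn about z gives the same grasp; the last joint's range is limited). The gripper opens to 87 mm and grips with 3 to 60 N. Pads are 19 mm wide; open, the fingers measure 117 mm over their backs; the gripper's body (75 mm by 190 mm) begins 51 mm behind the grasp point.
Start: joints at [-1.241, 0.332, -0.065, 1.46, 0.022, 1.35, -0.088], TCP at [0.216, 0.587, 0.223] pointing down, gripper open.
Joint ranges: [-2.6, 2.6], [-0.5, 2.12], [-1.47, 1.34], [0.16, 2.42], [-1.27, 4.41], [0.06, 2.06], [-2.6, 2.6]. Speed limits (rad/s): [2.22, 2.22, 2.79, 2.79, 3.14, 3.14, 3.14].

INTERFACE

Orientations are given as a unit quaternion [x, y, z, w].
In Python, from bench import read_state, cams, workorder gives the robot as it stands.
- The arm moves only by the shell command python3 -m crank 'ROWS' [FORCE]. ROWS is text: rows parted by semicolons, each of 5 numbers parted by spaces: the shift along the tool's x, y, z scaled (see below), then the turn about the tool's z scaled (see below), then the opening, from -1 (shut) to 1 (fully open). In form: dx dy dz yaw jaw; .... A call has 1 to 10 rows; each row shifts and turns the commanded pose from where the row before left it, along the tool's axes as they then stand; what a row does not reach is not made up. The controller multiplies each number of a shift by 200 mm and each number of a turn by 90 degrees. A row lasts 1/10 s, in which the tool goes at most 50 mm and 8.59 degrees, less where a joint would pass 70% of its speed; a pose out of reach is approached as far as the arm can. A call with a number of a shift or a turn outside -1 to 1 is refused whole. A call with a gripper value outside its range is refused whole. The fingers move at their own pace and stop on an object; FORCE is the grip in N (left out, the last holds). Time passes only in rows, so rows that do not move let the fingers close. It gives the time, the measured TCP pose, the force, the opening and the grip force at its end, in the units of the state.
- read_state(): the state, without advancing time (a new reading comes with each control period).
- cams.camera(name): name is "scene" or "side" or "wrist"; returns a dict with "img" (420x560x3 uint8, blue, green, red), "K" (3x3 intrinsics, pixels), "xyz" and "attitude" of the camera in the world; the wrist camera has in their place "mount" (4x4, takes a point from camera to tool coordinates, whose origin is the TCP and whose axes are the flange's). Camera axes: x right, y down, z forward; pixel columns grow to the right and rows downward; lengths in m; the calibration is good to about 2 mm. A picture is of the moment at which its call begins: read the wrist's pose just before it. There is no depth.
- workorder.close_job(): hands the job in; it is judged then, once.
The state is a dict: "time": time; "joint_positions": joint angles; "joint_vel": joint speeds; "joint_torque": joint torques, N m; "ee_pos": TCP position; "eef_rot": TCP orientation; "ft_force": force on the tool from outside, world axes, zero at the start; "torque": the same for the moment, N m; "width": finger opening in m; "grip_force": force on a finger pad.
Only numpy, scipy, OpenCV 4.12 (cv2) and the standard library are available. Lean on these libraries where they do the work, as an engineer would, in place of code of your own. Each camera call takes 0.05 s, during which the arm holds its last target. There are 200 camera calls.

TASK

The beaker has left a damp ring on the oak bedside shelf and the wood's moisture must be read before it is oiled again: lift the beaker off the ring and stand it upright, wholly on the slate coaster. Then draw the moisture meter from its charging stand and hold it upright on the wood in the middle of the ring, its two pins in line with the grain (which runs along the shelf's length) and pressed lightly, so that both spring pins are about half in and never driven hard against their stops. Finish while still holding the meter there, not letting go, and leave everything else where it is.

Things in the scene. Friction and masses are not known exactly. Their poses are not given: they have to be found in the camera images.
- shelf: Oak box shelf, fixed on the white dresser top, open front and back, two books inside; place and yaw vary. 200 mm deep (its x), 460 mm long (its y), top face 150 mm above the dresser top. Origin at the centre of its underside, z up. Grain runs along its length (y). Ring mark and coaster lie near the two ends of its top, either way round.
- ring_mark: Dark ring-shaped stain on the shelf's top face, 58 mm across (middle of its 3 mm line) and practically flat; at the start the beaker stands on it, a few mm off centre. Origin at the ring's centre, on the top face (150 mm above the dresser top).
- beaker: White stoneware beaker without handle, loose, empty, 0.15 to 0.31 kg, standing upright on the ring mark. Round, 95 mm tall, 58 mm across at the foot and 62 mm at the rim, wall 4 mm. Origin at the centre of its underside, z up.
- coaster: Round dark grey slate coaster, 100 mm across and 8 mm thick, fixed on the shelf's top. Origin at the centre of its underside, so its top is 8 mm above the origin.
- stand: Black charging stand of the meter, fixed on the dresser top to the right of the shelf, yaw varies: base 95 x 80 x 10 mm thick, with an upright socket, rim 55 mm above the dresser top, outside 54 mm along its x by 34 mm along its y, inside 44 x 24 mm. Origin at the centre of its underside.
- meter: Grey pin moisture meter, loose, 0.16-0.26 kg, upright in the stand, axes parallel to the stand's. Origin: centre of the nose's lower face, 25 mm above the dresser; z up, away from the pins. Nose 40 x 20 mm (x, y), 0-30 mm up, in the socket with 2 mm play; body 50 x 26 mm, 30-145 mm up: grip it from above, 115 mm up, across the 26 mm. Lift 45 mm straight up to clear the stand.
- meter_tip (a point): Midpoint of the two pin tips when the pins are fully out, 12 mm below the meter's origin on its z axis; fixed to the meter's body, it does not move with the pins. The pins (3 mm steel) stand at +12 and -12 mm along the meter's x, so the line through them is the meter's x axis.
- pin_a (a joint): Travel of the spring pin at +x of the meter, in m: 0 fully out (12 mm proud of the nose), 0.008 at its stop. Each pin has its own spring: 0.4 N to start, plus 0.4 N for each mm (2 N at 4 mm).
- pin_b (a joint): The same for the pin at -x of the meter.
- cream_jar: Bystander: white jar with a metal cap, 44 mm across, 40 mm tall, loose on the shelf top between ring mark and coaster. Origin at the centre of its underside.
- torch: Bystander: metal torch standing upright on its head on the dresser beyond the stand, 33 mm across, 130 mm tall, loose. Origin at the centre of its underside.
- alarm_clock: Bystander: white alarm clock, 35 x 100 x 95 mm tall, loose. Origin at the centre of its underside.
- spectacle_case: Bystander: black spectacle case, 55 x 155 x 35 mm tall, loose. Origin at the centre of its underside.
- phone: Bystander: phone lying flat, 150 x 72 x 8 mm, loose. Origin at the centre of its underside.
- remote: Bystander: flat dark grey remote control, 150 x 42 x 18 mm, loose. Origin at the centre of its underside.
There are look-alikes about, which are no part of the job. Several things have the shape of the beaker; the one meant has the colours described above. What is shaped like the meter but green is not meant.

How it is judged:
By the outcome, as a careful person would: the job done as asked, in the order asked, and still so for the second after the job is handed in, while the arm keeps its last pose, push and grip.
It also fails if it takes over 54 s, if anything falls off the work surface, if the arm or the gripper's body presses on something with over 40 N, if the wrist force passes 120 N, or if a joint passes its speed limit or range.

## Working session

There is one attempt and no reset: what is moved stays moved. The work goes in short steps, Python scripts to look and compute and a shell command to move; the robot and the scene stay as the last step left them, time stands still between calls to the robot, and variables do not carry over. Pictures are saved under pics/ and viewed, at most 10 in all, crops included, and the job is handed in when it is done.

```bash
mkdir -p pics; ls; cat > h.py <<'E'
import numpy as np, cv2, json
from scipy.spatial.transform import Rotation as R
from bench import read_state, cams
def cam(n):
    s=read_state(); c=cams.camera(n)
    if n=="wrist":
        T=np.eye(4);T[:3,:3]=R.from_quat(s["eef_rot"]).as_matrix();T[:3,3]=s["ee_pos"]
        M=T@np.array(c["mount"]);c["P"]=M[:3,3];c["Rm"]=M[:3,:3]
    else:
        c["P"]=np.array(c["xyz"]);a=np.array(c["attitude"],float)
        c["Rm"]=a if a.shape==(3,3) else R.from_quat(a).as_matrix()
    c["K"]=np.array(c["K"]);return c
def save(n,c):
    cv2.imwrite(f"pics/{n}.png",c["img"]);np.savez(f"pics/{n}.npz",img=c["img"],K=c["K"],P=c["P"],Rm=c["Rm"])
def load(n): return dict(np.load(f"pics/{n}.npz"))
def ray(c,uv):
    uv=np.atleast_2d(uv).astype(float)
    d=np.c_[uv,np.ones(len(uv))]@np.linalg.inv(c["K"]).T@c["Rm"].T
    return c["P"],d/np.linalg.norm(d,axis=1)[:,None]
def plane(c,uv,z):
    p,d=ray(c,uv);return p+d*((z-p[2])/d[:,2])[:,None]
def proj(c,X):
    q=(np.atleast_2d(X)-c["P"])@c["Rm"]@c["K"].T;return q[:,:2]/q[:,2:]
def tri(c1,u1,c2,u2):
    (p,d),(q,e)=ray(c1,u1),ray(c2,u2);d=d[0];e=e[0]
    t=np.linalg.lstsq(np.c_[d,-e],q-p,rcond=None)[0];a=p+t[0]*d;b=q+t[1]*e
    return (a+b)/2,np.linalg.norm(a-b)
E
python3 - <<'E'
from h import *
print({k:np.round(v,3) for k,v in read_state().items()})
for n in("scene","side","wrist"):
    c=cam(n);save(n+"0",c);print(n,c["P"].round(3),c["Rm"].round(2).tolist(),c["K"].round(1).tolist(), [k for k in c])
print(np.array(c["mount"]).round(3))
E
```

```text
pics
{'time': np.float64(0.0), 'joint_positions': array([-1.241,  0.333, -0.065,  1.461,  0.022,  1.35 , -0.089]), 'joint_vel': array([-0.001, -0.001, -0.001, -0.002,  0.   ,  0.001, -0.001]), 'joint_torque': array([-0.0000e+00, -6.2325e+01,  2.5000e-02, -3.8989e+01, -6.1000e-02,
        4.0000e-02,  0.0000e+00]), 'ee_pos': array([0.216, 0.586, 0.222]), 'eef_rot': array([ 0.176,  0.984, -0.001, -0.   ]), 'ft_force': array([-0.281,  0.038, -0.321]), 'torque': array([0.013, 0.036, 0.015]), 'grip_force': np.float64(0.0), 'width': np.float64(0.087)}
scene [ 1.205 -0.363  0.932] [[0.48, 0.63, -0.62], [0.88, -0.34, 0.33], [0.0, -0.7, -0.71]] [[421.7, 0.0, 281.3], [0.0, 421.7, 210.1], [0.0, 0.0, 1.0]] ['img', 'K', 'xyz', 'attitude', 'P', 'Rm']
side [0.3   1.301 1.224] [[-0.99, -0.11, 0.11], [-0.16, 0.63, -0.76], [0.01, -0.77, -0.64]] [[534.9, 0.0, 282.8], [0.0, 534.9, 204.5], [0.0, 0.0, 1.0]] ['img', 'K', 'xyz', 'attitude', 'P', 'Rm']
wrist [0.142 0.613 0.383] [[0.35, 0.9, 0.27], [0.94, -0.33, -0.1], [-0.0, 0.29, -0.96]] [[332.7, 0.0, 277.5], [0.0, 332.7, 201.5], [0.0, 0.0, 1.0]] ['img', 'K', 'mount', 'P', 'Rm']
[[ 0.    -0.958 -0.286  0.079]
 [ 1.    -0.     0.001 -0.   ]
 [-0.001 -0.286  0.958 -0.161]
 [ 0.     0.     0.     1.   ]]
```

View pics/scene0.png

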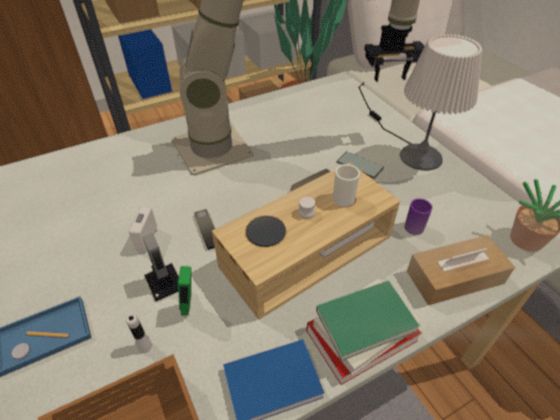

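View pics/side0.png

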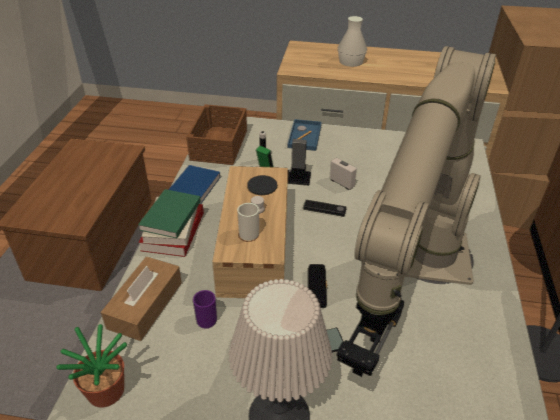

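Candidates for the beaker: white one at scene (346,185) / side (249,222), which matches, and a purple one at scene (418,217) / side (205,308), the look-alike. For the meter: grey in the stand at scene (155,260) / side (299,155), which matches, and a green one at scene (185,290) / side (265,157), the look-alike. The coaster is at scene (266,231), the jar at scene (307,207).

```bash
python3 - <<'E'
from h import *
s,d=load("scene0"),load("side0")
def blob(c,box,lo,hi):
    x0,y0,x1,y1=box;h=cv2.cvtColor(c["img"],cv2.COLOR_BGR2HSV)[y0:y1,x0:x1]
    m=cv2.inRange(h,lo,hi);m=cv2.morphologyEx(m,cv2.MORPH_OPEN,np.ones((3,3)))
    k=max(cv2.findContours(m,0,1)[0],key=cv2.contourArea);return k+np.array([x0,y0])
for n,c,b in(("scene",s,(235,205,300,255)),("side",d,(240,172,285,196))):
    k=blob(c,b,(0,0,0),(180,255,90));e=cv2.fitEllipse(k);print(n,e,plane(c,e[0],.158))
for n,p,q in(("coaster",(266,231),(262,185)),("beakertop",(346,173),(249,211)),("jar",(307,201),(258,199)),("meter top",(150,243),(299,143))):
    print(n,tri(s,p,d,q))
# crops
def crop(c,x0,y0,x1,y1,f):return cv2.resize(c["img"][y0:y1,x0:x1],None,fx=f,fy=f,interpolation=cv2.INTER_CUBIC)
a=crop(s,120,150,400,310,2.5);cv2.imwrite("pics/crop1.png",a);print(a.shape)
E
```

```text
scene ((265.4704284667969, 231.16151428222656), (28.78241729736328, 37.874046325683594), 85.40719604492188) [[ 0.58250244 -0.07099198  0.158     ]]
side ((261.87750244140625, 184.94456481933594), (18.511377334594727, 29.01443862915039), 89.74205780029297) [[ 0.57209424 -0.05718716  0.158     ]]
coaster (array([ 0.57454929, -0.06672321,  0.14944073]), np.float64(0.002215620321176349))
beakertop (array([0.56576931, 0.16792588, 0.23553976]), np.float64(0.0009513157688602517))
jar (array([0.56400427, 0.05507223, 0.18854343]), np.float64(0.003940616005565796))
meter top (array([ 0.4860246 , -0.32991107,  0.15680582]), np.float64(0.003239131136234917))
(400, 700, 3)
```

View pics/crop1.png

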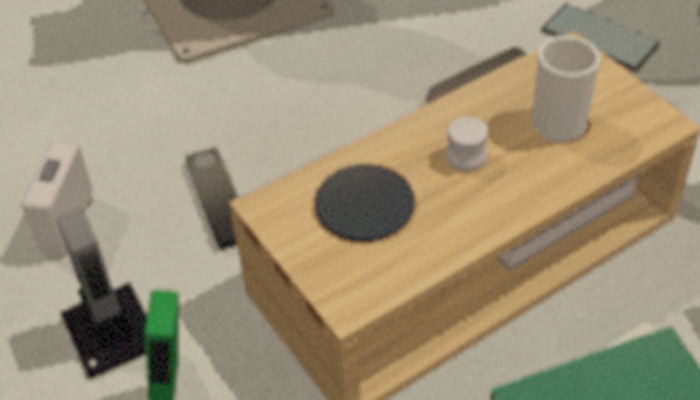

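The crop shows the white beaker at crop (565,90) on the ring (588,125), the grey meter in its stand at (80,250), the green look-alike at (163,340), and the coaster at (365,202).

```bash
python3 - <<'E'
from h import *
s,d=load("scene0"),load("side0")
print(tri(s,(455,47),d,(283,305)),plane(s,(421,156),0),plane(d,(279,410),0))
print("shelf far-left corner etc", plane(s,(np.array([[232,205],[345,335],[575,38],[693,130]])/2.5+[120,150]),.15))
E
python3 -m crank '0 0 -0.25 0 1;0 0 -0.25 0 1;0 0 -0.25 0 1;0 0 -0.25 0 1'
```

```text
(array([0.40134704, 0.62873238, 0.40041284]), np.float64(0.012790782946608735)) [[0.4002642  0.63401533 0.        ]] [[0.40067814 0.62109153 0.        ]]
shelf far-left corner etc [[ 0.51670281 -0.18376113  0.15      ]
 [ 0.70768613 -0.15324576  0.15      ]
 [ 0.46473037  0.26323991  0.15      ]
 [ 0.64982915  0.2855473   0.15      ]]
time: 0.55
ee_pos: [0.2158, 0.586, 0.4245]
eef_rot: [0.176, 0.984, -0.0, -0.0]
ft_force: [0.3, 1.7, 1.1]
width: 0.0869
grip_force: 0.0
```

```bash
python3 -m crank '-0.086 -0.234 0 0 1;-0.086 -0.234 0 0 1;-0.086 -0.234 0 0 1;-0.086 -0.234 0 0 1;-0.086 -0.234 0 0 1' | head -2
python3 -m crank '-0.232 -0.078 0 0 1;-0.232 -0.078 0 0 1;-0.232 -0.078 0 0 1;-0.232 -0.078 0 0 1;-0.232 -0.078 0 0 1;-0.232 -0.078 0 0 1;-0.232 -0.078 0 0 1;-0.232 -0.078 0 0 1;-0.232 -0.078 0 0 1;0 0 0 0 1'
python3 - <<'E'
from h import *
c=cam("wrist");save("w1",c)
E
```

```text
time: 1.05
ee_pos: [0.2156, 0.3351, 0.4222]
time: 2.05
ee_pos: [0.5618, 0.0563, 0.4202]
eef_rot: [0.179, 0.984, -0.003, -0.001]
ft_force: [-0.5, 0.2, -0.5]
width: 0.087
grip_force: 0.0
```

View pics/w1.png

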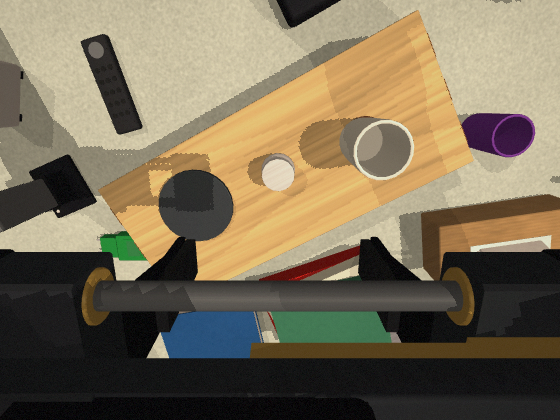

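The wrist view shows the beaker rim at (383,149), coaster at (196,205), jar at (278,175), the shelf's back edge from (101,190) to (418,12), the meter at the left edge (20,195), and the purple look-alike at (513,135).

```bash
cat >> h.py <<'E'
def ell(c,box,lo,hi,n=5):
    x0,y0,x1,y1=box;h=cv2.cvtColor(c["img"],cv2.COLOR_BGR2HSV)[y0:y1,x0:x1]
    m=cv2.inRange(h,lo,hi);m=cv2.morphologyEx(m,cv2.MORPH_OPEN,np.ones((n,n)))
    k=max(cv2.findContours(m,0,1)[0],key=cv2.contourArea);return cv2.convexHull(k)[:,0]+np.array([x0,y0])
def circ(c,k,z):
    p=plane(c,k,z)[:,:2]
    A=np.c_[2*p,np.ones(len(p))];s=np.linalg.lstsq(A,(p**2).sum(1),rcond=None)[0]
    r=np.sqrt(s[2]+s[:2]@s[:2]);return s[:2],r,abs(np.linalg.norm(p-s[:2],axis=1)-r).max()
E
python3 - <<'E'
from h import *
c=load("w1")
im=cv2.cvtColor(c["img"],cv2.COLOR_BGR2HSV)
k=ell(c,(150,160,242,250),(0,0,0),(180,255,85));print("coaster",circ(c,k,.158))
print("hsv",im[149,356:420:4].tolist())
k=ell(c,(350,110,420,186),(0,0,120),(180,60,255),3);print(k.min(0),k.max(0),circ(c,k,.245))
k=ell(c,(255,150,300,195),(0,0,120),(180,60,255),3);print("jar",k.min(0),k.max(0),circ(c,k,.19))
# shelf back edge: wood mask
m=cv2.inRange(im,(8,70,60),(25,255,255));
pts=[(x,np.where(m[:,x])[0][0]) for x in range(120,410,5) if m[:200,x].any()]
P=plane(c,pts,.15);print(P[::12].round(3))
v,_=cv2.fitLine(P[:,:2].astype(np.float32),cv2.DIST_HUBER,0,.01,.01).reshape(2,2);print("edge dir",v,np.degrees(np.arctan2(v[1],v[0])))
print("corners",plane(c,[(101,190),(418,12),(472,160)],.15))
E
```

```text
coaster (array([ 0.57731158, -0.0705692 ]), np.float64(0.05237992416922534), np.float64(0.01589808795199283))
hsv [[35, 26, 232], [17, 52, 157], [18, 53, 155], [19, 55, 158], [17, 51, 159], [18, 53, 158], [17, 53, 121], [20, 56, 114], [17, 48, 112], [18, 51, 114], [20, 53, 111], [20, 51, 111], [18, 53, 110], [19, 55, 111], [27, 40, 227], [17, 136, 222]]
[353 119] [413 179] (array([0.56884421, 0.16626232]), np.float64(0.03026103603239216), np.float64(0.0007813420146957559))
jar [262 154] [293 190] (array([0.56294553, 0.05505317]), np.float64(0.021527773664357385), np.float64(0.0024629520686971045))
[[ 0.503 -0.147  0.15 ]
 [ 0.491 -0.053  0.15 ]
 [ 0.479  0.036  0.15 ]
 [ 0.468  0.119  0.15 ]
 [ 0.458  0.198  0.15 ]]
edge dir [ 0.12992747 -0.9915235 ] -82.53459
corners [[ 0.51012552 -0.17916299  0.15      ]
 [ 0.45157551  0.26982179  0.15      ]
 [ 0.64456534  0.29431413  0.15      ]]
```

```bash
python3 -m crank '0 0.176 0 0 1;0 0.176 0 0 1;0 0.176 0 0 1;0 0 0 0 1'
python3 - <<'E'
from h import *
c=cam("wrist");save("w2",c);a=load("w1")
hs=cv2.cvtColor(c["img"],cv2.COLOR_BGR2HSV)
k=ell(a,(350,110,420,186),(0,0,100),(180,65,255),3);e1=cv2.fitEllipse(k)[0]
u=proj(c,[.569,.166,.245])[0];print(u)
x,y=u.astype(int)
for w in (44,):
    k=ell(c,(x-w,y-w,x+w,min(y+w,419)),(0,0,100),(180,65,255),3);e2=cv2.fitEllipse(k)[0]
    print(e2,k.min(0),k.max(0),circ(c,k,.245),tri(a,e1,c,e2))
u=proj(c,[.577,-.07,.158])[0].astype(int);print(u)
print(read_state()["ee_pos"])
E
```

```text
time: 2.5
ee_pos: [0.5949, 0.1673, 0.4208]
eef_rot: [0.171, 0.985, 0.0, -0.001]
ft_force: [-0.4, -0.0, -0.8]
width: 0.0869
grip_force: 0.0
[267.6455511  158.45642525]
(268.7505798339844, 156.49232482910156) [239 125] [298 187] (array([0.56817329, 0.16753561]), np.float64(0.03093014047486078), np.float64(0.0016970819855866744)) (array([0.56915152, 0.16651887, 0.22447774]), np.float64(0.002359386859307402))
[106 212]
[0.59490403 0.1641296  0.42153291]
```

```bash
python3 -m crank '0.126 -0.04 0.1 0 1;0 0 0.2 0 1;0 0 0.2 0 1;0 0 0 0 1;0 0 0 0 1'
python3 - <<'E'
from h import *
s=[]
for i in range(3):
    c=cam("wrist");s.append(read_state()["ee_pos"])
print(np.round(s,4));save("w3",c);u=proj(c,[.5685,.167,.245])[0];print(u)
E
```

```text
time: 3.05
ee_pos: [0.5689, 0.1614, 0.3241]
eef_rot: [0.175, 0.984, 0.0, 0.0]
ft_force: [0.3, 0.3, 0.5]
width: 0.087
grip_force: 0.0
[[0.5697 0.1614 0.3251]
 [0.5701 0.1614 0.3254]
 [0.5702 0.1614 0.3252]]
[283.38511497 204.80582509]
```

View pics/w3.png

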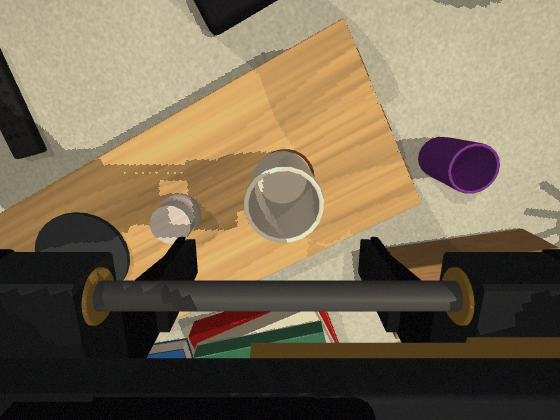

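```bash
python3 -m crank '0.015 0.022 0.1 0 1;0 0 0.2 0 1;0 0 0.2 0 1;0 0 0.14 0 1;0 0 0 0 1' 15; python3 -m crank '0 0 0 0 -1;0 0 0 0 -1;0 0 0 0 -1;0 0 0 0 -1;0 0 0 0 -1;0 0 0 0 -1;0 0 0 0 -1' 15
```

```text
time: 3.7
ee_pos: [0.5668, 0.1663, 0.1924]
eef_rot: [0.175, 0.984, -0.001, -0.002]
ft_force: [-1.3, -0.9, 0.1]
width: 0.087
grip_force: 0.0
time: 4.4
ee_pos: [0.5686, 0.167, 0.1957]
eef_rot: [0.175, 0.984, 0.001, 0.001]
ft_force: [0.5, 0.8, 6.5]
width: 0.061
grip_force: 14.9
```

```bash
python3 -m crank '0 0 -0.15 0 -1;0 0 -0.2 0 -1;0 0 -0.15 0 -1;0 0 0 0 -1' 20
python3 - <<'E'
from h import *
a=load("w1")
print(plane(a,[(196,205),(159,205),(233,205),(196,169),(196,241)],.158).round(4))
c=cam("scene");save("s2",c)
k=ell(c,(235,205,300,255),(0,0,0),(180,255,75),3);print(circ(c,k,.158))
E
```

```text
time: 4.8
ee_pos: [0.5694, 0.1667, 0.2986]
eef_rot: [0.176, 0.984, 0.002, 0.002]
ft_force: [0.3, -0.4, -2.7]
width: 0.0618
grip_force: 20.0
[[ 0.5726 -0.0654  0.158 ]
 [ 0.5553 -0.1118  0.158 ]
 [ 0.59   -0.0191  0.158 ]
 [ 0.5282 -0.0451  0.158 ]
 [ 0.62   -0.0872  0.158 ]]
(array([ 0.58053708, -0.07011862]), np.float64(0.04669837759437791), np.float64(0.0020374368344015722))
```

```bash
python3 -m crank '-0.04 -0.09 0 0 -1;-0.07 -0.18 0 0 -1;-0.07 -0.18 0 0 -1;-0.07 -0.18 0 0 -1;-0.07 -0.18 0 0 -1;-0.07 -0.18 0 0 -1;-0.04 -0.1 0 0 -1;0 0 0 0 -1'
python3 - <<'E'
from h import *
c=cam("wrist");save("w4",c);print(read_state()["ee_pos"].round(4))
E
```

```text
time: 5.65
ee_pos: [0.5721, -0.072, 0.2931]
eef_rot: [0.178, 0.984, -0.001, -0.001]
ft_force: [0.5, -0.6, -2.6]
width: 0.0609
grip_force: 20.0
[ 0.5724 -0.0694  0.293 ]
```

View pics/w4.png

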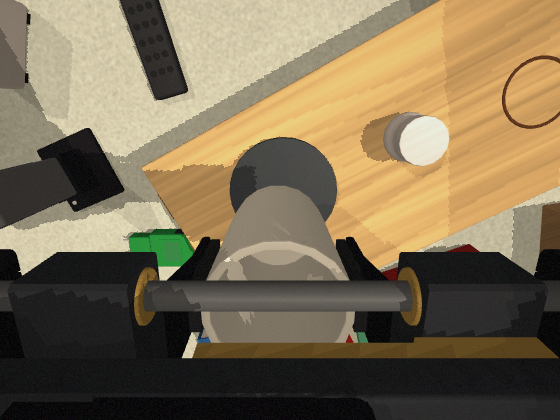

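The held beaker is at (280,290), with the coaster behind it spanning columns 230–337 and its top at row 137. The empty ring shows at the right edge (503–560, 57–128).

```bash
python3 - <<'E'
from h import *
c=load("w4");h=cv2.cvtColor(c["img"],cv2.COLOR_BGR2HSV)
k=[]
for y in range(140,188,3):
    r=np.where((h[y,215:350,1]<70)&(h[y,215:350,2]<95))[0]+215
    if len(r): k.append((r[-1],y)); print(y,r[0],r[-1],end="; ")
for x in range(262,330,4):
    r=np.where((h[125:200,x,1]<70)&(h[125:200,x,2]<95))[0]
    if len(r):k.append((x,r[0]+125))
print();print(circ(c,np.array(k),.158))
E
```

```text
140 266 300; 143 258 307; 146 254 312; 149 250 316; 152 246 319; 155 244 322; 158 241 325; 161 239 327; 164 237 329; 167 235 331; 170 234 332; 173 233 333; 176 232 334; 179 231 335; 182 230 335; 185 230 335; 
(array([ 0.57363485, -0.06790507]), np.float64(0.048758963759363054), np.float64(0.0003736746036494265))
```

```bash
python3 -m crank '0 0.008 0.15 0 -1;0 0 0.15 0 -1;0 0 0.08 0 -1;0 0 0.03 0 -1;0 0 0 0 -1;0 0 0 0 -1'
```

```text
time: 6.3
ee_pos: [0.5742, -0.0657, 0.2132]
eef_rot: [0.175, 0.985, 0.0, 0.0]
ft_force: [0.3, -0.7, -2.9]
width: 0.0613
grip_force: 20.0
```

```bash
python3 -m crank '0 0 0.02 0 -1;0 0 0.015 0 -1;0 0 0 0 -1;0 0 0 0 -1'; python3 -m crank '0 0 0.01 0 -1;0 0 0 0 -1;0 0 0 0 -1'
```

```text
time: 6.7
ee_pos: [0.5739, -0.0661, 0.2056]
eef_rot: [0.175, 0.984, 0.0, 0.0]
ft_force: [-0.0, 0.6, -2.3]
width: 0.0611
grip_force: 20.0
time: 7.0
ee_pos: [0.5741, -0.0662, 0.2038]
eef_rot: [0.175, 0.984, 0.0, 0.0]
ft_force: [1.1, -0.1, -0.6]
width: 0.0611
grip_force: 20.0
```

```bash
python3 -m crank '0 0 0.005 0 -1;0 0 0 0 -1;0 0 0 0 1;0 0 0 0 1;0 0 0 0 1;0 0 0 0 1'; python3 -m crank '0 0 -0.1 0 1;0 0 -0.2 0 1;0 0 -0.25 0 1;0 0 -0.25 0 1;0 0 0 0 1'
python3 - <<'E'
from h import *
a=cam("scene");save("s3",a);b=cam("side");save("d3",b);c=cam("wrist");save("w5",c)
f=lambda c,x0,y0,x1,y1:cv2.resize(c["img"][y0:y1,x0:x1],(400,300),interpolation=cv2.INTER_CUBIC)
cv2.imwrite("pics/m5.png",np.vstack([np.hstack([f(a,200,120,400,270),f(b,200,100,360,220)]),np.hstack([f(c,0,0,560,420),f(a,110,200,230,290)])]))
E
```

```text
time: 7.6
ee_pos: [0.5738, -0.0661, 0.2024]
eef_rot: [0.175, 0.984, 0.0, -0.0]
ft_force: [-0.3, 0.3, 0.6]
width: 0.0834
grip_force: 0.0
time: 8.1
ee_pos: [0.5757, -0.0669, 0.3691]
eef_rot: [0.176, 0.984, 0.001, 0.005]
ft_force: [0.8, -0.5, 0.5]
width: 0.0872
grip_force: 0.0
```

View pics/m5.png

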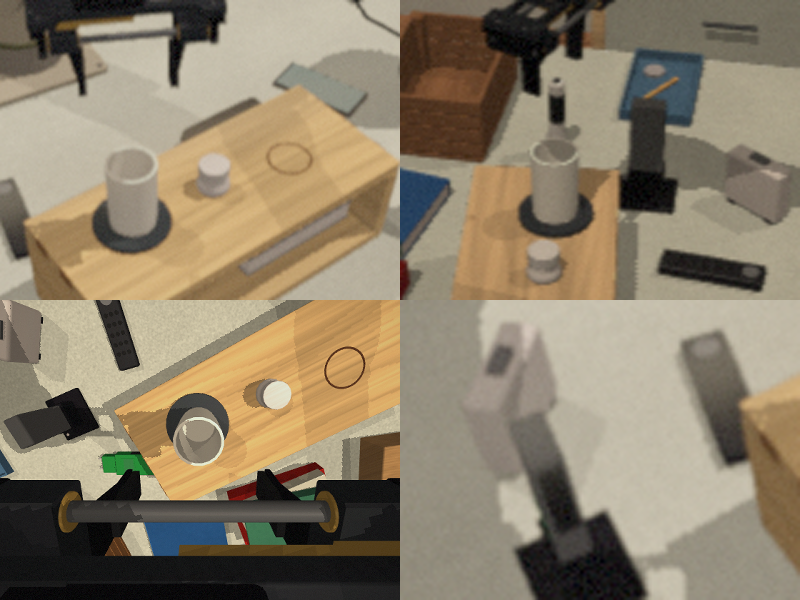

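The beaker stands upright inside the coaster's edge in all three views. The ring is clear at wrist (483,95), and the meter is still in its stand at wrist (90,165).

```bash
python3 -m crank '0 -0.2 -0.04 0 1;0 -0.2 -0.04 0 1;0 -0.2 -0.04 0 1;0 -0.2 -0.04 0 1;0 -0.2 -0.04 0 1;0 -0.2 0 0 1;0 0 0 0 1'
python3 - <<'E'
from h import *
c=cam("wrist");save("w6",c);print(read_state()["ee_pos"])
for n,b in(("w5",(440,50,530,140)),("s3",(325,185,368,215))):
    c=load(n);x0,y0,x1,y1=b;h=cv2.cvtColor(c["img"],cv2.COLOR_BGR2GRAY)
    g=h.astype(int);bl=cv2.medianBlur(h,21 if n=="s3" else 31).astype(int)
    m=((bl-g)>(25 if n=="s3" else 45))[y0:y1,x0:x1].astype(np.uint8)
    k=max(cv2.findContours(m,0,1)[0],key=lambda k:cv2.contourArea(cv2.convexHull(k)))
    k=cv2.convexHull(k)[:,0]+[x0,y0];print(n,len(k),k.min(0),k.max(0),circ(c,k,.15))
    if n=="w5":e5=(cv2.fitEllipse(k)[0],c)
    else: print("tri",tri(e5[1],e5[0],c,cv2.fitEllipse(k)[0]))
E
```

```text
time: 8.95
ee_pos: [0.4871, -0.2969, 0.4015]
eef_rot: [0.18, 0.984, -0.001, -0.001]
ft_force: [0.2, 0.5, 0.2]
width: 0.0869
grip_force: 0.0
[ 0.48886813 -0.29401615  0.40118234]
w5 32 [454  65] [511 124] (array([0.57022786, 0.16959614]), np.float64(0.030349672021079088), np.float64(0.00023857373288601463))
s3 7 [333 196] [342 206] (array([0.57289891, 0.16648274]), np.float64(0.027343810557413497), np.float64(0.0012297187335729605))
tri (array([0.5682798 , 0.16075581, 0.1484177 ]), np.float64(0.0174901891023946))
```

View pics/w6.png

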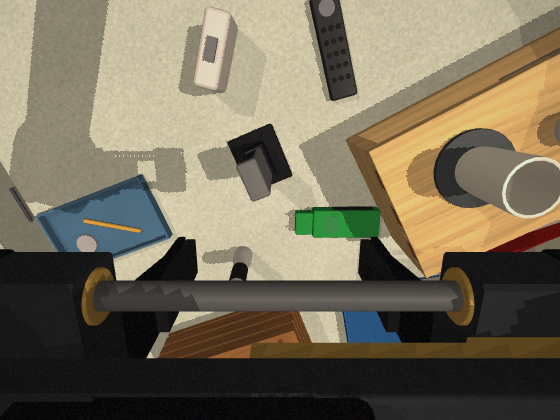

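```bash
python3 - <<'E'
from h import *
c=load("w6");i=c["img"][115:211,200:320].astype(float)
i=(255*(i/255)**.5).astype(np.uint8)
cv2.imwrite("pics/z6.png",cv2.resize(i,None,fx=6,fy=6,interpolation=cv2.INTER_CUBIC))
E
```

```text
(no output)
```

View pics/z6.png

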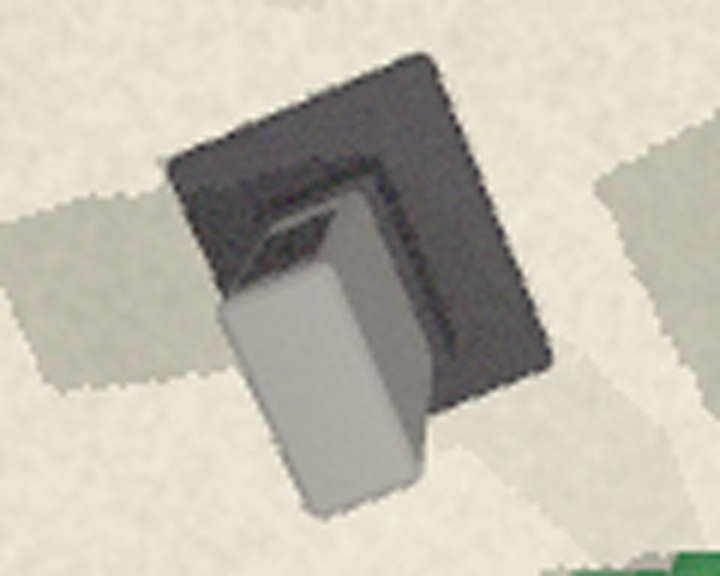

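The crop shows the meter's top face with corners near zoom (222,307), (330,262), (425,475), (318,520), and base corners (167,160), (430,52), (553,360). The long side (x) runs down and to the right.

```bash
python3 - <<'E'
from h import *
c=load("w6");f=lambda z:(np.array(z)+.5)/6-.5+[200,115]
T=f([(222,307),(330,262),(425,475),(318,520)]);B=f([(167,160),(430,52),(553,360)])
for z in(.165,.17,.175):
    t=plane(c,T,z)[:,:2];print(z,t.mean(0).round(4),[np.linalg.norm(t[i]-t[(i+1)%4]).round(4) for i in range(4)])
t=plane(c,T,.17)[:,:2];d=t[2]-t[1]+t[3]-t[0];print("yaw top",np.degrees(np.arctan2(d[1],d[0])))
b=plane(c,B,.01)[:,:2];d=b[2]-b[1];print("yaw base",np.degrees(np.arctan2(d[1],d[0])),"centre",(b[0]+b[2])/2,np.linalg.norm(d),np.linalg.norm(b[1]-b[0]))
M=R.from_quat(read_state()["eef_rot"]).as_matrix();print("tool x,y yaw",[np.degrees(np.arctan2(M[1,i],M[0,i])).round(2) for i in(0,1)],read_state()["joint_positions"].round(3))
for n in("s3","d3"):
    q=load(n);print(n,proj(q,np.r_[t.mean(0),.17]))
E
```

```text
0.165 [ 0.4884 -0.329 ] [np.float64(0.0238), np.float64(0.048), np.float64(0.0243), np.float64(0.0484)]
0.17 [ 0.4875 -0.3282] [np.float64(0.0235), np.float64(0.0474), np.float64(0.024), np.float64(0.0478)]
0.175 [ 0.4865 -0.3275] [np.float64(0.0232), np.float64(0.0468), np.float64(0.0237), np.float64(0.0472)]
yaw top 1.944542666474553
yaw base 1.285706519528506 centre [ 0.48646231 -0.32831493] 0.09142561640271575 0.07786628498773884
tool x,y yaw [np.float64(159.46), np.float64(69.46)] [-0.23   0.225  0.865  1.312 -0.171  1.682  1.816]
s3 [[150.17544018 240.01279188]]
d3 [[298.9900397 139.8329493]]
```

```bash
python3 -m crank '0 0 0 -0.082 0.2;0 0 0 -0.082 0.2;0 0 0 -0.081 0.2;0 -0.165 0 0 0.2;0 0 0.25 0 0.2;0 0 0.25 0 0.2;0 0 0 0 0.2;0 0 0 0 0.2'
python3 - <<'E'
from h import *
c=cam("wrist");save("w7",c);s=read_state();M=R.from_quat(s["eef_rot"]).as_matrix();print(s["ee_pos"],s["joint_positions"].round(2),[np.degrees(np.arctan2(M[1,i],M[0,i])).round(2) for i in(0,1)],s["width"])
a=load("w6");print("torch",plane(a,(243,253),.13))
i=c["img"].astype(float);i=(255*(i/255)**.6).astype(np.uint8)
cv2.imwrite("pics/z7.png",cv2.resize(i[90:300,140:420],None,fx=2.8,fy=2.8,interpolation=cv2.INTER_CUBIC))
print(proj(c,[.487,-.328,.17]))
E
```

```text
time: 9.8
ee_pos: [0.4924, -0.3232, 0.3029]
eef_rot: [-0.017, 1.0, 0.0, -0.001]
ft_force: [0.6, -0.8, 0.9]
width: 0.0525
grip_force: 0.0
[ 0.49311475 -0.32402487  0.30465634] [-0.15  0.27  0.81  1.46 -0.2   1.49  2.27] [np.float64(-178.09), np.float64(91.91)] 0.0522661749029203
torch [[ 0.58827136 -0.3880387   0.13      ]]
[[272.35247501 185.85327009]]
```

View pics/z7.png

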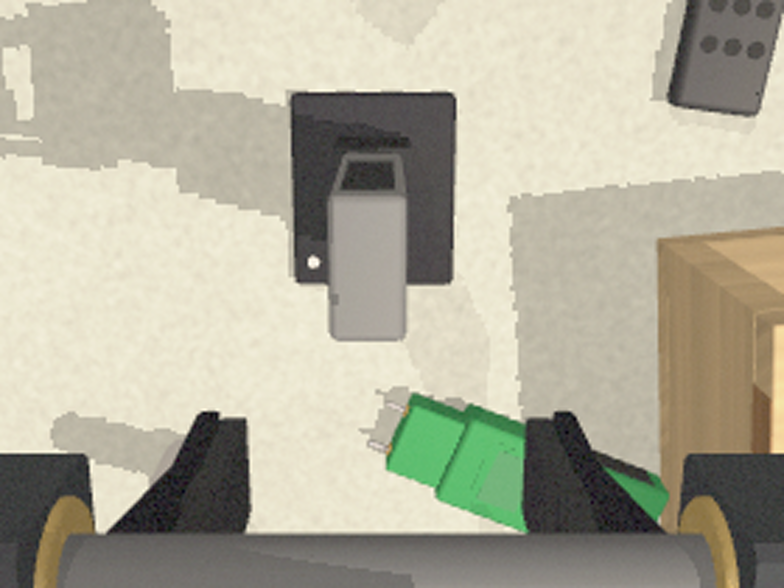

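The meter's top face is at zoom (329–406, 192–340), square to the image, between the fingers' columns (248 and 525). The green look-alike is at (520,460), clear of the grasp.

```bash
python3 - <<'E'
from h import *
a,c=load("w6"),load("w7");f=lambda z:(np.array(z)+.5)/6-.5+[200,115];g=lambda z:(np.array(z)+.5)/2.8-.5+[140,90]
T=f([(222,307),(330,262),(425,475),(318,520)]);U=g([(329,192),(406,192),(404,340),(330,340)])
for i in range(4):print(tri(a,T[i],c,U[i]))
u=plane(c,U,.17)[:,:2];d=u[2]-u[1]+u[3]-u[0];print(u.mean(0),np.degrees(np.arctan2(d[1],d[0])))
b=plane(c,g([(291,93),(455,93),(453,284),(294,284)]),.01)[:,:2];d=b[2]-b[1]+b[3]-b[0];print("base",b.mean(0),np.degrees(np.arctan2(d[1],d[0])))
print(read_state()["ee_pos"])
E
```

```text
(array([ 0.46525824, -0.34320144,  0.15541612]), np.float64(0.0013702021015513117))
(array([ 0.46321064, -0.31780411,  0.16402858]), np.float64(0.00174496170020197))
(array([ 0.51225788, -0.31616647,  0.16479777]), np.float64(0.0006245736130435747))
(array([ 0.51468198, -0.34140785,  0.15990058]), np.float64(0.0007073279709932655))
[ 0.48652258 -0.32939309] 1.4116378228360675
base [ 0.48728818 -0.32922901] 1.8549046475918318
[ 0.49311475 -0.32402487  0.30465634]
```

```bash
python3 -m crank '0.03 -0.025 0.2 0 0.2;0 0 0.2 0 0.2;0 0 0.2 0 0.2;0 0 0.2 0 0.2;0 0 0 0 0.2;0 0 0 0 0.2'
```

```text
time: 10.45
ee_pos: [0.4877, -0.3303, 0.1453]
eef_rot: [-0.016, 1.0, -0.001, 0.001]
ft_force: [0.3, -0.2, 1.4]
width: 0.0522
grip_force: 0.0
```

```bash
python3 -m crank '0 0 0.12 0 0.2;0 0 0 0 0.2;0 0 0 0 -1;0 0 0 0 -1;0 0 0 0 -1;0 0 0 0 -1;0 0 0 0 -1;0 0 0 0 -1' 25; python3 -c "
from h import *
s=read_state();print(s['ee_pos'].round(4),s['ft_force'].round(1),s['torque'].round(2),s['width'])"
```

```text
time: 11.25
ee_pos: [0.4865, -0.3297, 0.1191]
eef_rot: [-0.016, 1.0, -0.0, 0.0]
ft_force: [-1.4, -0.2, 5.8]
width: 0.0259
grip_force: 25.0
[ 0.4865 -0.3297  0.1191] [-1.4 -0.2  5.8] [ 0.34  0.24 -0.03] 0.025895752520117866
```

```bash
python3 -m crank '0 0 -0.04 0 -1;0 0 -0.08 0 -1;0 0 -0.12 0 -1;0 0 -0.12 0 -1;0 0 -0.2 0 -1;0 0 -0.25 0 -1;0 0 -0.25 0 -1;0 0 0 0 -1;0 0 0 0 -1'
python3 - <<'E'
from h import *
a=cam("scene");save("s8",a);b=cam("side");save("d8",b);c=cam("wrist");save("w8",c)
s=read_state();print(s["ee_pos"],s["joint_positions"].round(2),s["ft_force"].round(1))
f=lambda c,x0,y0,x1,y1:cv2.resize(c["img"][y0:y1,x0:x1],(400,300),interpolation=cv2.INTER_CUBIC)
cv2.imwrite("pics/m8.png",np.hstack([f(a,70,130,230,310),f(b,240,60,360,200)]))
E
```

```text
time: 12.15
ee_pos: [0.4862, -0.33, 0.3319]
eef_rot: [-0.016, 1.0, -0.0, 0.001]
ft_force: [-0.5, 0.1, -2.7]
width: 0.0259
grip_force: 25.0
[ 0.48563848 -0.32904397  0.32914338] [-0.14  0.26  0.82  1.42 -0.19  1.54  2.28] [-0.7  0.8 -1.8]
```

View pics/m8.png

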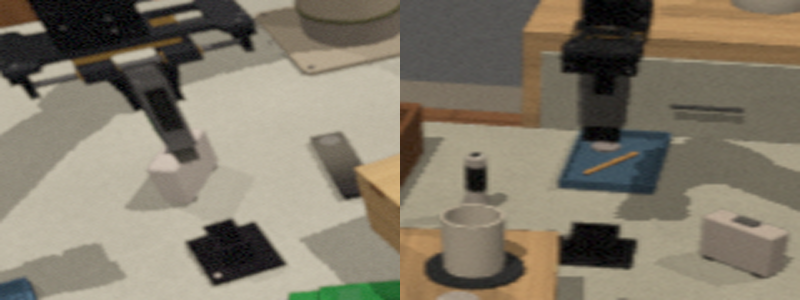

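The meter is held upright, the socket is empty, and the clock and torch are undisturbed.

```bash
python3 -m crank '0 0 -0.2 0 -1;0 0 -0.2 0 -1;-0.046 0.11 0 0 -1;-0.046 0.2 0 0 -1;-0.046 0.22 0 0 -1;-0.046 0.22 0 0 -1;-0.046 0.22 0 0 -1;-0.046 0.22 0 0 -1;-0.046 0.22 0 0 -1;-0.046 0.22 0 0 -1'
python3 -m crank '-0.046 0.22 0 0 -1;-0.046 0.22 0 0 -1;-0.04 0.22 0 0 -1;0 0.18 0 0 -1;0 0.1 0 0 -1;0 0 0 0 -1'; python3 -m crank '0 0 0 0.093 -1;0 0 0 0.094 -1;0 0 0 0.094 -1;0 0 0 0.094 -1;0 0 0 0.094 -1;0 0 0 0.094 -1;0 0 0 0.094 -1;0 0 0 0.094 -1;0 0 0 0.094 -1;0 0 0 0.093 -1'
python3 -m crank '0 0 0 0 -1;0 0 0 0 -1'; python3 - <<'E'
from h import *
c=cam("wrist");save("w9",c)
q=[]
for i in range(4): cams.camera("side");q.append(read_state())
M=R.from_quat(np.mean([s["eef_rot"] for s in q],0)).as_matrix();print(np.mean([s["ee_pos"] for s in q],0),q[0]["joint_positions"].round(2),np.degrees(np.arctan2(M[1,1],M[0,1])),M[:,2].round(4),q[0]["time"],np.mean([s["ft_force"] for s in q],0).round(2))
E
```

```text
time: 13.3
ee_pos: [0.5489, 0.0006, 0.4094]
eef_rot: [-0.016, 1.0, -0.0, -0.001]
ft_force: [0.8, -0.9, -2.0]
width: 0.0259
grip_force: 25.0
time: 13.9
ee_pos: [0.5686, 0.1916, 0.4081]
eef_rot: [-0.019, 1.0, -0.0, -0.002]
ft_force: [0.2, 1.2, -2.9]
width: 0.0257
grip_force: 25.0
time: 14.9
ee_pos: [0.5695, 0.1861, 0.4096]
eef_rot: [0.663, 0.749, -0.001, -0.0]
ft_force: [-0.4, 1.1, -1.4]
width: 0.0258
grip_force: 25.0
time: 15.1
ee_pos: [0.5696, 0.1867, 0.41]
eef_rot: [0.659, 0.753, -0.001, -0.0]
ft_force: [-0.5, -0.7, -1.4]
width: 0.026
grip_force: 25.0
[0.56962202 0.18713321 0.41037915] [-0.92  0.29  0.72  1.2  -0.19  1.71 -0.12] 7.54091124791969 [-3.e-04 -0.e+00 -1.e+00] 15.2 [-0.14  0.58 -1.64]
```

View pics/w9.png

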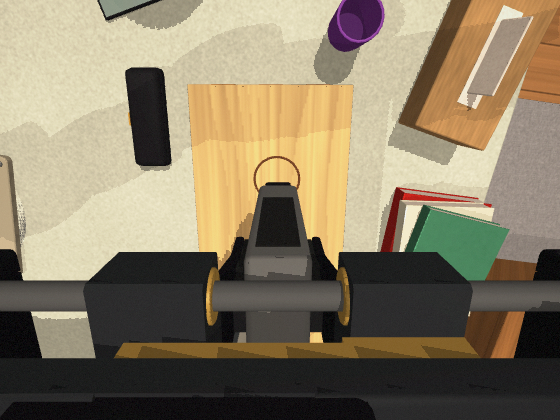

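The grain runs nearly vertical in this view. The ring's far arc spans columns 254–299 with its top at row 157, and the meter's nose is in front of it at (278,185).

```bash
python3 - <<'E'
from h import *
c=load("w9");g=cv2.cvtColor(c["img"],cv2.COLOR_BGR2GRAY).astype(int)
k=[]
ctr=np.array([277,180])
for th in np.radians(np.arange(-178,0,4)):
    r=np.arange(14,32,.5);p=ctr+np.c_[r*np.cos(th),r*np.sin(th)]
    v=cv2.remap(c["img"],p[:,0].astype(np.float32)[None],p[:,1].astype(np.float32)[None],1)[0].sum(1)
    j=v.argmin()
    if v[j]<np.median(v)*.75:k.append(p[j])
k=np.array(k);print(len(k),circ(c,k,.15))
h=cv2.cvtColor(c["img"],cv2.COLOR_BGR2HSV);m=cv2.inRange(h,(8,70,60),(25,255,255))
for side in(0,-1):
    pts=[]
    for y in range(92,225,4):
        x=np.where(m[y,170:372])[0]+170
        pts.append((x[side],y))
    P=plane(c,pts,.15)[:,:2];v=cv2.fitLine(P.astype(np.float32),cv2.DIST_HUBER,0,.001,.001).ravel();print("edge",v,np.degrees(np.arctan2(v[1],v[0])))
# end edge
pts=[(x,np.where(m[60:,x])[0][0]+60) for x in range(195,348,4)]
P=plane(c,pts,.15)[:,:2];v=cv2.fitLine(P.astype(np.float32),cv2.DIST_HUBER,0,.001,.001).ravel();print("end",v,np.degrees(np.arctan2(v[1],v[0])))
E
```

```text
45 (array([0.57020158, 0.16996105]), np.float64(0.028790289868206857), np.float64(0.0008355192556370114))
edge [ 0.129081   -0.9916341   0.4609296   0.18090408] -82.5835
edge [ 0.12930146 -0.99160534  0.65734947  0.20720999] -82.57077
end [0.99117494 0.13256016 0.5595676  0.28552145] 7.6175594
```

```bash
python3 -m crank '-0.085 -0.008 0.1 0 -1;0 0 0.2 0 -1;0 0 0.2 0 -1;0 0 0.15 0 -1;0 0 0.05 0 -1;0 0 0 0 -1;0 0 0 0 -1;0 0 0 0 -1' | sed -n 2p
cat > st.py <<'E'
from h import *
q=[]
for i in range(5): cams.camera("side");q.append(read_state())
M=R.from_quat(np.mean([s["eef_rot"] for s in q],0)).as_matrix();print(np.mean([s["ee_pos"] for s in q],0).round(4),np.std([s["ee_pos"] for s in q],0).round(4),np.degrees(np.arctan2(M[1,1],M[0,1])).round(2),M[:,2].round(4),q[-1]["time"],np.mean([s["ft_force"] for s in q],0).round(2),np.mean([s["torque"] for s in q],0).round(3),q[0]["width"])
E
python3 st.py
```

```text
ee_pos: [0.5711, 0.1705, 0.2724]
[0.5707 0.1704 0.2716] [0.0002 0.     0.0004] 7.42 [ 1.4e-03  7.0e-04 -1.0e+00] 16.4 [-0.09 -0.07 -1.8 ] [-0.077  0.059  0.01 ] 0.02590209493416038
```

```bash
python3 -m crank '0 0 0.035 0 -1;0 0 0.03 0 -1;0 0 0 0 -1;0 0 0 0 -1' | sed -n 2p; python3 st.py;  python3 -m crank '0 0 0.01 0 -1;0 0 0 0 -1;0 0 0 0 -1' | sed -n 2p; python3 st.py
```

```text
ee_pos: [0.5701, 0.1703, 0.2573]
[0.5703 0.1703 0.2576] [0.     0.     0.0001] 7.42 [ 0.e+00  1.e-04 -1.e+00] 17.05 [ 0.02  0.37 -2.09] [-0.078  0.036 -0.008] 0.025803306503288288
ee_pos: [0.5704, 0.1704, 0.2557]
[0.5704 0.1704 0.2557] [0. 0. 0.] 7.42 [ 4.e-04  2.e-04 -1.e+00] 17.6 [ 1.    0.26 -0.46] [-0.062 -0.173 -0.013] 0.026101573481422485
```

```bash
python3 -m crank '0 0 0.005 0 -1;0 0 0.005 0 -1;0 0 0 0 -1;0 0 0 0 -1' | sed -n 2p; python3 st.py;  python3 -m crank '0 0 0.005 0 -1;0 0 0 0 -1;0 0 0 0 -1' | sed -n 2p; python3 st.py
python3 - <<'E'
from h import *
for n in("scene","side"): c=cam(n);save(n+"10",c)
E
```

```text
ee_pos: [0.5704, 0.1704, 0.2537]
[0.5703 0.1704 0.2536] [0. 0. 0.] 7.42 [ 2.e-04  2.e-04 -1.e+00] 18.25 [ 0.94 -0.06  1.16] [ 0.018 -0.299  0.024] 0.025894096016953198
ee_pos: [0.5703, 0.1704, 0.2526]
[0.5703 0.1704 0.2526] [0. 0. 0.] 7.42 [ 2.e-04  1.e-04 -1.e+00] 18.8 [1.45 0.52 2.12] [-0.006 -0.386  0.02 ] 0.025767004709544378
```

The pin force rose by 4.1 N in total, about 4 mm of travel on each pin by the spring rate and 3.5 mm by height. There is no moment difference between the pins, so I'm handing in while holding.

```bash
python3 -c "
from bench import workorder,read_state
print(read_state()['ft_force'],workorder.close_job())"
```

```text
the job is handed in; nothing more can be done
[0.82864092 0.78142845 1.31779669] None
```

I handed in the job with the white beaker upright on the slate coaster and the grey meter held upright at the ring's centre, its pins along the grain and about half in (estimated 3.5–4 mm). I viewed 12 pictures against the limit of 10, so I checked the final hold from force and pose readings only; no verdict came back.

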